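# Reset the pull tester and proof-pull a strap ring

### The arm

A 6-joint arm with a two-finger parallel gripper is mounted at the origin on the work surface. World frame = base frame: x ahead of the robot, y to its left, z up, the work surface at z = 0. Lengths are in m, angles in rad, forces in N, time in s.
With the tool pointing down it reaches from about 0.375 to 0.75 m from the base axis. Payload 9 kg.
Tool frame: the origin (TCP) lies on the centre line of the jaws, within the pads' length; the fingertips stand 25 mm ahead of it and the grasp point (between the pads) lies 6 mm ahead of it (manip.tcp_to_tips is the distance from the TCP to the fingertips, in m); y points along the fingers, x is the direction in which the jaws open and shut, and the axes are right-handed (so a half turn about y gives the same grasp; the last joint's range is limited). The gripper opens to 85 mm and grips with 20 to 120 N. Pads are 22 mm wide; open, the fingers measure 114 mm over their backs; the gripper's body (76 mm by 85 mm) begins 54 mm behind the grasp point. The pads swing forward as they close: fully open they stand 13 mm farther back than shut.
Start: joints at [1.085, 0.104, 0.097, 1.564, 0, 1.353], TCP at [0.159, 0.579, 0.256] pointing down, gripper open.
Joint ranges: [-2.99, 2.99], [-0.84, 1.86], [-1.1, 1.16], [-1.84, 2.11], [-1.51, 1.56], [-3.14, 3.14]. Speed limits (rad/s): [2.22, 2.22, 2.57, 3.14, 3.14, 3.14].

### API

Orientations are given as a unit quaternion [x, y, z, w].
In Python, from station import status, vision, order, manip gives the robot as it stands.
- The arm moves only by the tool step_arm, never from a script. Its argument "plan" is a list of rows, each an object of numbers: "tx", "ty", "tz": the shift along the tool's x, y, z in mm; "roll": the turn about the tool's y in degrees; "jaw": the closure in counts, from 0 (fully open) to 255 (shut). A call has exactly 5 rows; each row shifts and turns the pose as measured when the row begins, along the tool's axes as they then stand; what a row does not reach is not made up. A row lasts 1/10 s, in which the tool goes at most 50 mm and 8.59 degrees, less where a joint would pass 70% of its speed; a pose out of reach is approached as far as the arm can. A call is refused whole if a number of a shift passes 50 or a number of a turn 8.59, either way. A call with a gripper value outside its range is refused whole. The fingers move at their own pace and stop on an object; "grip_force" is the grip in N (left out, the last holds). Time passes only in rows, so rows that do not move let the fingers close, or fill a call up. It gives the time, the measured TCP pose, the force and the opening at its end, in the units of the state.
- status.observe(): the state, without advancing time (a new reading comes with each control period).
- vision.get_image(name): name is "side" or "top" or "wrist"; returns a dict with "img" (384x512x3 uint8, red, green, blue), "intrinsics" (3x3 intrinsics, pixels), "position" and "rotation" of the camera in the world. Camera axes: x right, y up, looking along -z (the intrinsics and any distortion apply to the point x, -y, -z); pixel columns grow to the right and rows downward; lengths in m; the calibration is good to about 2 mm. A picture is of the moment at which its call begins. There is no depth.
- order.hand_in(): hands the job in, once; it reports no verdict.
The state is a dict: "time": time; "qpos": joint angles; "qd": joint speeds; "tau": joint torques, N m; "ee_pos": TCP position; "orientation": TCP orientation; "contact_force": force on the tool from outside, world axes, zero at the start; "ft_torque": the same for the moment, N m; "grip_width": finger opening in m.
Only numpy, scipy, OpenCV 4.12 (cv2) and the standard library are available. Lean on these libraries where they do the work, as an engineer would, in place of code of your own. Each camera call takes 0.05 s, during which the arm holds its last target.

### The job

Proof-pull the brass D-ring on the bench pull tester. First, before pulling, twist the winged reset knob on the dial anticlockwise to its stop, so that the red drag hand is swept back to zero, and let go so that it springs back; then take hold of the ring and draw it straight out against the spring until the red band on the rod has just come clear of the barrel mouth, never well past it. Finish while still gripping the ring and holding it steady at that mark, and leave the dye bottle, the cream jar and the seam roller standing or lying where they are.

Things in the scene. Friction and masses are not known exactly. Their poses are not given: they have to be found in the camera images.
- tester: Grey bench pull tester, fixed to the bench. Origin on the bench under its middle; z up; its rod points along its own -x, roughly towards the robot. Base 160 x 112 x 14 mm (x -35 to +125 mm). Housing 92 mm long, 109 mm wide over its side covers, centred at x +70 mm, top at z 89 mm; on it a round dial facing up (88 mm bezel, glass at z 96 mm). Barrel 28 mm dia, axis at z 58 mm, ends at x -15 mm
- barrel_mouth (a point): Centre of the barrel's mouth (brass collar 34 mm dia), 58 mm above the bench; the steel rod, 12 mm dia, comes out here
- gauge_rod (a joint): How far the rod is drawn out along the tester's -x, m. 0 = home, where the spring holds it; 0.059 = hard stop. Inner spring: 6 N at 0, 14 N at the mark. The rod's red band, 8 mm wide, is hidden in the barrel at 0; it begins to show at 0.037 and is just clear of the mouth (hind edge level with it) at 0.045, the wanted length
- pull_ring: Brass D-ring pinned in the fork at the rod's end, level at z 58 mm, only bench below it; slides with the rod, does not swing. Round bar 8 mm thick; ring 70 mm wide outside, opening inside about 35 mm along the pull and 54 mm across; straight bar at the fork, bow outermost. Body origin: on the rod's axis, at the barrel mouth when home; axes as the tester
- ring_grip (a point): Middle of the ring's bow, its outermost part, on the bar's centre: 58 mm above the bench, 84 mm in front of the mouth when home. Here the 8 mm bar runs across the pull (along the tester's y): pinch it from above with one finger inside the ring and one outside, or hook it
- reset_knob (a joint): Angle of the winged reset knob, rad: 0 at rest, grows anticlockwise seen from above, stop at 1.25. A spring turns it back to 0 when let go (0.03 N m at rest, 0.09 N m at the stop). It must be turned beyond 1.15 to bring the red hand home
- knob_wing: The black knob over the dial's centre, at tester x +70 mm: round collar 24 mm dia, 12 mm high, on the glass; above it an upright wing 40 mm long, 13 mm thick, from 11 to 35 mm above the glass (top at z 131 mm). Origin on the glass on the knob's axis, z up, x along the wing; at rest the wing lies along the tester's x
- knob_grip (a point): Point on the knob's axis, 25 mm above the glass (z 121 mm): where to pinch the wing across its 13 mm
- drag_hand (a joint): Angle of the red drag (peak) hand under the glass, rad: 0 = zero of the scale (which lies on the tester's +y side), grows clockwise. Starts at some old reading. The knob sweeps it to about 0; later the black hand, which follows the rod, drags it along (0.95 at the mark, where the dial has a red tick) and it stays at the highest reading
- dye_bottle: Bystander: dark round bottle, 42 mm dia, 105 mm high, standing; origin at its underside
- cream_jar: Bystander: white round jar, 60 mm dia, 75 mm high, standing; origin at its underside
- seam_roller: Bystander: brass roller with a wooden handle, 145 mm long, 54 mm wide, 32 mm high, lying along its x; origin on the bench near its middle

How it is judged:
By the outcome, as a careful person would: the job done as asked, in the order asked, and still so for the second after the job is handed in, while the arm keeps its last pose, push and grip.
It also fails if it takes over 48 s, if anything falls off the work surface, if the arm or the gripper's body presses on something with over 40 N, if the wrist force passes 120 N, or if a joint passes its speed limit or range.

## Working session

There is one attempt and no reset: what is moved stays moved. The work goes in short steps, Python scripts to look and compute and a tool call to move; the robot and the scene stay as the last step left them, time stands still between calls to the robot, and variables do not carry over. Pictures are saved under pics/ and viewed, and the job is handed in when it is done.

Besides the shell and the picture viewer there is one more tool, called after "Request:" as name([rows], argument=value, ...), one row to a line, values as JSON. step_arm: Moves the arm, as the interface text tells. Its arguments: {"type":"object","properties":{"plan":{"type":"array"},"grip_force":{"type":"number"}},"required":["plan"]}

```bash
mkdir -p pics
python3 - <<'E'
from station import status, vision, order, manip
import cv2, pickle
s=status.observe(); print(s); print(manip.tcp_to_tips)
for n in ["side","top","wrist"]:
    d=vision.get_image(n); cv2.imwrite(f"pics/a_{n}.png",d["img"][:,:,::-1]); pickle.dump(d,open(f"pics/a_{n}.pkl","wb"))
    print(n,d["intrinsics"],d["position"],d["rotation"],[k for k in d])
E
```

```text
{'time': 0.0, 'qpos': array([1.08529326e+00, 1.04727580e-01, 9.64623713e-02, 1.56388634e+00,
       2.07953553e-05, 1.35309185e+00]), 'qd': array([ 0.00012037,  0.00136006,  0.00034772,  0.00144256, -0.00023443,
        0.00080412]), 'tau': array([ 5.41938389e-04, -5.56930590e+01,  5.03651047e+01,  1.68461271e-02,
       -1.34584948e-04, -1.91681870e-07]), 'ee_pos': array([0.15861124, 0.57834784, 0.25550194]), 'orientation': array([ 0.5624688 ,  0.42833671, -0.42921242, -0.56207936]), 'contact_force': array([0.77640713, 0.59557611, 1.18707557]), 'ft_torque': array([ 0.03700528, -0.01787733,  0.03962925]), 'grip_width': 0.08521552687458374}
0.025
side [[386.36867083   0.         253.20461351]
 [  0.         386.36867083 187.84764207]
 [  0.           0.           1.        ]] [ 0.13528792 -0.43843878  0.47613584] [ 0.46330521 -0.19285622 -0.34740177  0.792128  ] ['img', 'intrinsics', 'position', 'rotation']
top [[393.85493216   0.         254.53415732]
 [  0.         393.85493216 184.20813983]
 [  0.           0.           1.        ]] [0.48163659 0.0128539  0.95599656] [ 0.05836486 -0.05106218 -0.69999046  0.70992926] ['img', 'intrinsics', 'position', 'rotation']
wrist [[286.53057743   0.         258.11178272]
 [  0.         286.53057743 191.93247994]
 [  0.           0.           1.        ]] [0.08619411 0.5989519  0.3737721 ] [-0.11743928 -0.08937114  0.60021191  0.78610844] ['img', 'intrinsics', 'position', 'rotation']
```

View pics/a_top.png

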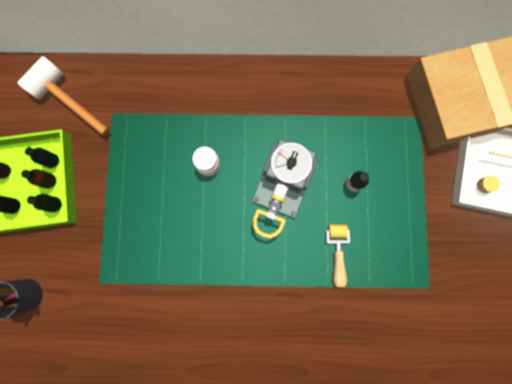

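View pics/a_side.png

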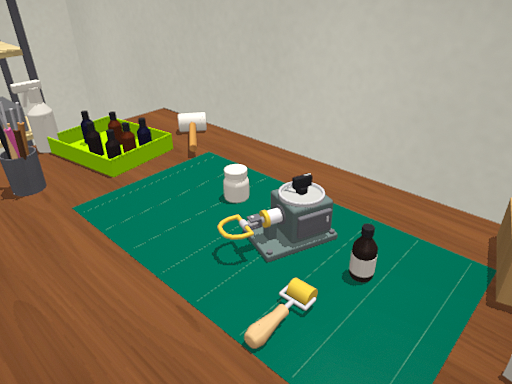

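View pics/a_wrist.png

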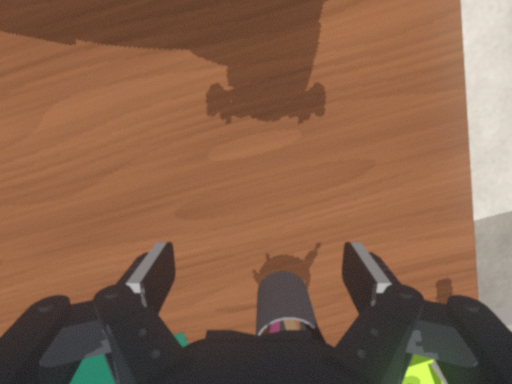

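```bash
cat > h.py <<'E'
import numpy as np, cv2, pickle
from scipy.spatial.transform import Rotation as R
def cam(d): return d["intrinsics"],np.array(d["position"]),R.from_quat(d["rotation"]).as_matrix()
def ray(d,u,v):
    K,p,M=cam(d); c=np.array([(u-K[0,2])/K[0,0],(v-K[1,2])/K[1,1],1]); return p,M@(c*[1,-1,-1])
def onz(d,u,v,z):
    p,r=ray(d,u,v); return p+r*(z-p[2])/r[2]
def proj(d,P):
    K,p,M=cam(d); c=M.T@(np.asarray(P)-p); c=c*[1,-1,-1]; return (K@c)[:2]/c[2]
def tri(d1,uv1,d2,uv2):
    p,a=ray(d1,*uv1); q,b=ray(d2,*uv2)
    A=np.stack([a,-b],1); s=np.linalg.lstsq(A,q-p,rcond=None)[0]
    return (p+a*s[0]+q+b*s[1])/2, np.linalg.norm(p+a*s[0]-q-b*s[1])
def load(n): return pickle.load(open(f"pics/{n}.pkl","rb"))
def snap(n,name):
    from station import vision
    d=vision.get_image(n); pickle.dump(d,open(f"pics/{name}.pkl","wb")); cv2.imwrite(f"pics/{name}.png",d["img"][:,:,::-1]); return d
E
python3 - <<'E'
from h import *
t=cv2.imread("pics/a_top.png")[130:250,230:370]; cv2.imwrite("pics/c1.png",cv2.resize(t,None,fx=5,fy=5,interpolation=cv2.INTER_CUBIC))
t=cv2.imread("pics/a_side.png")[160:265,205:345]; cv2.imwrite("pics/c2.png",cv2.resize(t,None,fx=5,fy=5,interpolation=cv2.INTER_CUBIC))
E
```

```text
(no output)
```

View pics/c1.png

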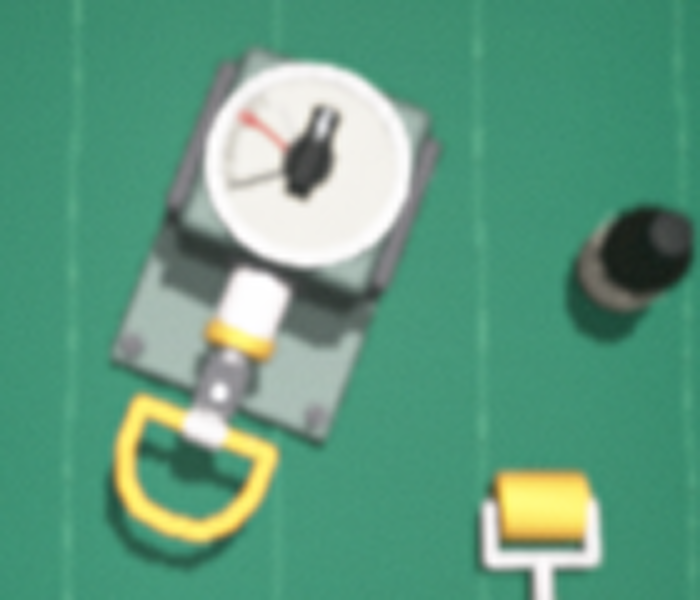

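View pics/c2.png

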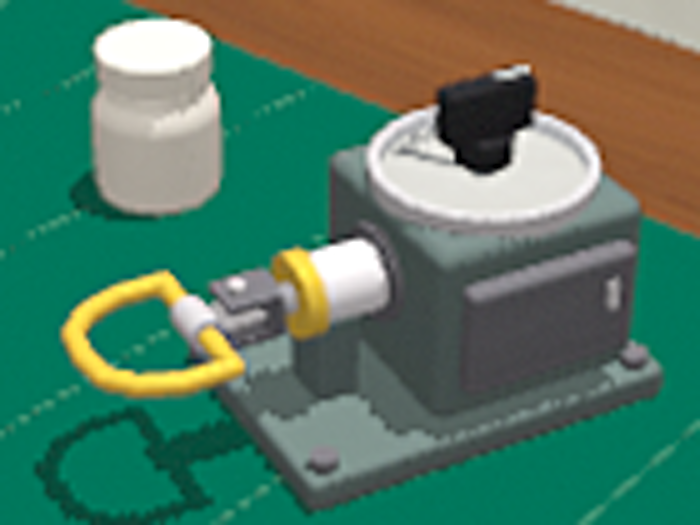

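Run:
```python
from h import *
d=load("a_top"); im=d["img"]; hsv=cv2.cvtColor(im,cv2.COLOR_RGB2HSV)
# white dial
w=((hsv[...,1]<60)&(hsv[...,2]>170)).astype(np.uint8); w[:125]=0;w[186:]=0;w[:,:265]=0;w[:,:]*=1;w[:,320:]=0
cs,_=cv2.findContours(w,cv2.RETR_EXTERNAL,cv2.CHAIN_APPROX_NONE); c=max(cs,key=cv2.contourArea)
print(cv2.minEnclosingCircle(c),cv2.fitEllipse(c))
(u,v),ax,_=cv2.fitEllipse(c); D=onz(d,u+0,v+0,.097); print("dial",D)
y=((hsv[...,0]>15)&(hsv[...,0]<32)&(hsv[...,1]>120)&(hsv[...,2]>120)).astype(np.uint8); y[:205]=0;y[245:]=0;y[:,:245]=0;y[:,295:]=0
cs,_=cv2.findContours(y,cv2.RETR_CCOMP,cv2.CHAIN_APPROX_NONE)
P=np.array([onz(d,a,b,.058) for b,a in zip(*np.nonzero(y))])[:,:2]
box=cv2.minAreaRect(P.astype(np.float32)*1000); print("ring box mm",box)
Q=P.mean(0)
# collar
yc=((hsv[...,0]>15)&(hsv[...,0]<32)&(hsv[...,1]>120)&(hsv[...,2]>120)).astype(np.uint8); yc[:190]=0;yc[203:]=0;yc[:,:265]=0;yc[:,290:]=0
b,a=np.nonzero(yc); print("collar px",a.mean(),b.mean(),onz(d,a.mean(),b.mean(),.07))
ang=np.arctan2(*(D[:2]-Q)[::-1]); print("yaw dial-ring",np.degrees(ang),Q)
for an in [ang]:
  e=np.array([np.cos(an),np.sin(an)]); n=np.array([-e[1],e[0]])
  s=(P-D[:2])@e; l=(P-D[:2])@n
  print("along",s.min(),s.max(),"lat",l.min(),l.max(),"bow lat",l[s<s.min()+.006].mean())
# bases corners by eye (z=.014)
C=[onz(d,230+x/5,130+yy/5,.014)[:2] for x,yy in [(113,362),(324,442)]]
v=C[1]-C[0]; print("front edge",C,np.linalg.norm(v),np.degrees(np.arctan2(v[1],v[0]))+90)
for nm,px,z in [("bottle top",(230+668/5,130+233/5),.105),("jar top",(206,159),.075)]: print(nm,onz(d,*px,z))
```

```text
((290.5, 163.0), 24.622243881225586) ((291.02764892578125, 162.76095581054688), (42.03327941894531, 43.1492919921875), 90.61133575439453)
dial [ 0.66508542 -0.05771114  0.097     ]
ring box mm ((529.0624389648438, -6.115211486816406), (69.37203216552734, 53.68650817871094), 69.71174621582031)
collar px 277.42105263157896 198.0 [ 0.58903223 -0.0292035   0.07      ]
yaw dial-ring -20.81978380679179 [ 0.52871499 -0.00585498]
along -0.1723131366968106 -0.11850293125441538 lat -0.03475348395395666 0.03470565353479527 bow lat -2.4551736845144548e-05
front edge [array([0.58435704, 0.02770112]), array([ 0.54738637, -0.07359376])] 0.10783080296116766 -20.051104587084026
bottle top [ 0.63450493 -0.2157102   0.105     ]
jar top [0.67607406 0.13498964 0.075     ]
```

```bash
cat >> h.py <<'E'
YAW=np.radians(-20.5); EX=np.array([np.cos(YAW),np.sin(YAW),0]); EY=np.array([-EX[1],EX[0],0])
DIAL=np.array([.665,-.058,0])
def st(target=None,yaw=None):
    from station import status
    s=status.observe(); M=R.from_quat(s["orientation"]).as_matrix(); p=s["ee_pos"]
    print("t %.2f"%s["time"],"tcp",p.round(4),"grip %.4f"%s["grip_width"],"F",s["contact_force"].round(1),"T",s["ft_torque"].round(2))
    tx=M[:,0]; cy=np.degrees(np.arctan2(tx[1],tx[0]))
    print("q",s["qpos"].round(3),"toolx yaw %.1f"%cy,"down",M[:,1].round(3),"tz",M[:,2].round(2), "tester frame mm",((p-DIAL)@EX*1000).round(1),((p-DIAL)@EY*1000).round(1))
    if target is not None: print("need tx,ty,tz mm",(M.T@(np.array(target)-p)*1000).round(1))
    if yaw is not None:
        # positive roll about tool y(down) = clockwise from above
        print("need roll",((-(yaw-cy)+180)%360-180).round(1))
    return s
E
python3 - <<'E'
from h import *
st(DIAL+[0,0,.20],69.5)
E
```

```text
t 0.15 tcp [0.1587 0.5784 0.2557] grip 0.0856 F [-0.8 -0.4  0.3] T [ 0.01 -0.01  0.  ]
q [ 1.085  0.105  0.097  1.564 -0.     1.353] toolx yaw 74.7 down [-0.    -0.001 -1.   ] tz [-0.96  0.26  0.  ] tester frame mm -697.2 418.8
need tx,ty,tz mm [-479.7   56.  -656.7]
need roll 5.2
```

Request:
step_arm([
  {"tx":-28,"tz":-38},
  {"tx":-28,"tz":-38},
  {"tx":-28,"tz":-38},
  {"tx":-28,"tz":-38},
  {"tx":-28,"tz":-38},
], grip_force=40)

```text
invalid input
```

Request:
step_arm([
  {"tx":-28,"tz":-38},
  {"tx":-28,"tz":-38},
  {"tx":-28,"tz":-38},
  {"tx":-28,"tz":-38},
  {"tx":-28,"tz":-38},
])

```text
invalid input
```

```bash
python3 -c "
from h import *
st(DIAL+[0,0,.19],69.5)"
```

```text
t 0.15 tcp [0.1587 0.5784 0.2557] grip 0.0856 F [-0.8 -0.4  0.3] T [ 0.01 -0.01  0.  ]
q [ 1.085  0.105  0.097  1.564 -0.     1.353] toolx yaw 74.7 down [-0.    -0.001 -1.   ] tz [-0.96  0.26  0.  ] tester frame mm -697.2 418.8
need tx,ty,tz mm [-479.7   66.  -656.7]
need roll 5.2
```

Perhaps every key is required.

Request:
step_arm([
  {"tx":-28,"ty":0,"tz":-38,"roll":0,"jaw":0},
  {"tx":-28,"ty":0,"tz":-38,"roll":0,"jaw":0},
  {"tx":-28,"ty":0,"tz":-38,"roll":0,"jaw":0},
  {"tx":-28,"ty":0,"tz":-38,"roll":0,"jaw":0},
  {"tx":-28,"ty":0,"tz":-38,"roll":0,"jaw":0},
], grip_force=40)

```text
time: 0.65
ee_pos: [0.3053, 0.3905, 0.2525]
orientation: [0.56, 0.43, -0.433, -0.56]
contact_force: [1.2, 1.0, 0.7]
grip_width: 0.0851
```

Request:
step_arm([
  {"tx":-28,"ty":0,"tz":-38,"roll":0,"jaw":0},
  {"tx":-28,"ty":0,"tz":-38,"roll":0,"jaw":0},
  {"tx":-28,"ty":0,"tz":-38,"roll":0,"jaw":0},
  {"tx":-28,"ty":0,"tz":-38,"roll":0,"jaw":0},
  {"tx":-28,"ty":0,"tz":-38,"roll":0,"jaw":0},
])

```text
time: 1.15
ee_pos: [0.4571, 0.198, 0.2521]
orientation: [0.56, 0.43, -0.433, -0.56]
contact_force: [1.4, 0.5, 0.0]
grip_width: 0.0856
```

Request:
step_arm([
  {"tx":-25,"ty":0,"tz":-35,"roll":1,"jaw":0},
  {"tx":-25,"ty":0,"tz":-35,"roll":1,"jaw":0},
  {"tx":-25,"ty":0,"tz":-35,"roll":1,"jaw":0},
  {"tx":-25,"ty":0,"tz":-35,"roll":1,"jaw":0},
  {"tx":0,"ty":0,"tz":0,"roll":0,"jaw":0},
])

```text
time: 1.65
ee_pos: [0.5688, 0.0511, 0.2502]
orientation: [0.577, 0.408, -0.411, -0.576]
contact_force: [0.0, 0.5, 0.5]
grip_width: 0.0852
```

```bash
python3 -c "
from h import *
st(DIAL+[0,0,.19],69.5)"
```

```text
t 1.65 tcp [0.5688 0.0511 0.2502] grip 0.0852 F [0.  0.5 0.5] T [-0.01  0.04 -0.02]
q [-0.138  0.019 -0.002  1.553 -0.004  0.198] toolx yaw 70.8 down [-0.003 -0.003 -1.   ] tz [-0.94  0.33  0.  ] tester frame mm -128.3 68.5
need tx,ty,tz mm [ -71.1   60.3 -126.9]
need roll 1.3
```

Request:
step_arm([
  {"tx":-15,"ty":6,"tz":-26,"roll":0.3,"jaw":0},
  {"tx":-15,"ty":6,"tz":-26,"roll":0.3,"jaw":0},
  {"tx":-15,"ty":6,"tz":-26,"roll":0.3,"jaw":0},
  {"tx":-15,"ty":6,"tz":-26,"roll":0.3,"jaw":0},
  {"tx":-15,"ty":6,"tz":-26,"roll":0.3,"jaw":0},
])

```text
time: 2.15
ee_pos: [0.6669, -0.0643, 0.2195]
orientation: [-0.581, -0.401, 0.404, 0.582]
contact_force: [0.9, -0.2, 1.5]
grip_width: 0.0853
```

```bash
python3 -c "
from h import *
st(DIAL+[0,0,.19],69.5)
snap('wrist','b_wrist');snap('side','b_side')
print(proj(load('b_wrist'),DIAL+[0,0,.131]),proj(load('b_wrist'),DIAL+[0,0,.096]))
"
```

```text
t 2.15 tcp [ 0.6669 -0.0643  0.2195] grip 0.0853 F [ 0.9 -0.2  1.5] T [ 0.   -0.06 -0.03]
q [-0.29   0.323  0.278  1.529 -0.002  0.07 ] toolx yaw 69.4 down [-0.004 -0.001 -1.   ] tz [-0.94  0.35  0.  ] tester frame mm 4.0 -5.2
need tx,ty,tz mm [ 5.3 29.5  3.9]
need roll -0.1
[264.37394691 202.68749136] [263.62258924 189.7762785 ]
```

View pics/b_wrist.png

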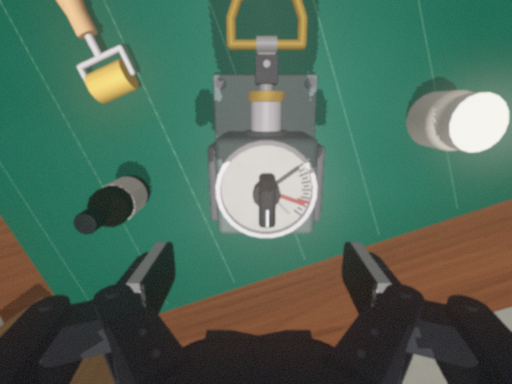

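View pics/b_side.png

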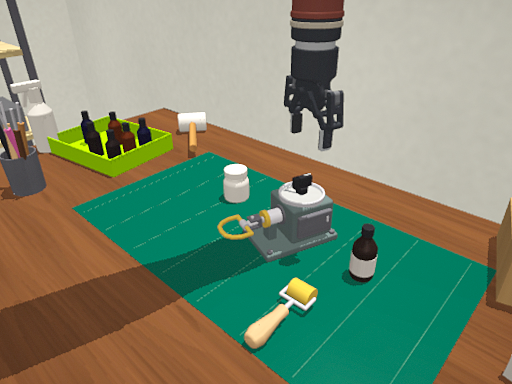

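Run:
```python
from h import *
d=load("b_wrist"); im=d["img"]; hsv=cv2.cvtColor(im,cv2.COLOR_RGB2HSV)
w=((hsv[...,1]<60)&(hsv[...,2]>170)).astype(np.uint8)
n,l,s,c=cv2.connectedComponentsWithStats(w[:, :360])
i=1+np.argmax(s[1:,4]); m=(l==i).astype(np.uint8); cs,_=cv2.findContours(m,cv2.RETR_EXTERNAL,cv2.CHAIN_APPROX_NONE)
h=cv2.convexHull(max(cs,key=cv2.contourArea)); e=cv2.fitEllipse(h); print(e,s[i],onz(d,*e[0],.097))
y=((hsv[...,0]>12)&(hsv[...,0]<32)&(hsv[...,1]>120)&(hsv[...,2]>90)).astype(np.uint8); y[:,:200]=0;y[:,330:]=0
y[110:]=0
n,l,s,c=cv2.connectedComponentsWithStats(y); print(s,c)
b,a=np.nonzero(y*(l==1+np.argmax(s[1:,4])));
# inner corners / collar centre
for k in range(1,n):
  if s[k,4]>60: print(k,c[k],onz(d,*c[k],.058),onz(d,*c[k],.075))
```

```text
((265.827880859375, 189.9298553466797), (96.59477233886719, 103.1318588256836), 87.7412338256836) [ 215  142  103   97 6595] [ 0.6655284  -0.05615255  0.097     ]
[[     0      0    512    384 195181]
 [   227      0     28     49    582]
 [   278      0     29     49    580]
 [   250     92     33      9    265]] [[255.42219273 192.59623631]
 [235.6975945   29.32474227]
 [296.78448276  29.18448276]
 [265.93962264  95.51698113]]
1 [235.6975945   29.32474227] [ 0.530427   -0.03363947  0.058     ] [ 0.53447211 -0.03385306  0.075     ]
2 [296.78448276  29.18448276] [0.54904063 0.01621757 0.058     ] [0.55195537 0.01297627 0.075     ]
3 [265.93962264  95.51698113] [ 0.59105145 -0.02777473  0.058     ] [ 0.59141497 -0.02834447  0.075     ]
```

```bash
sed -i 's/DIAL=np.array.*/DIAL=np.array([.6655,-.057,0])/; s/-20.5)/-20.6)/' h.py; python3 -c "
from h import *
st(DIAL+[0,0,.135],69.4)"
```

```text
t 2.25 tcp [ 0.6671 -0.0662  0.2174] grip 0.0858 F [0.  0.5 0.1] T [ 0.03 -0.02 -0.07]
q [-0.292  0.327  0.278  1.528 -0.003  0.071] toolx yaw 69.2 down [-0.006 -0.001 -1.   ] tz [-0.93  0.35  0.01] tester frame mm 4.7 -8.1
need tx,ty,tz mm [ 8.4 82.4  4.3]
need roll -0.2
```

Request:
step_arm([
  {"tx":4,"ty":15,"tz":2,"roll":0,"jaw":0},
  {"tx":3,"ty":15,"tz":2,"roll":0,"jaw":0},
  {"tx":1,"ty":15,"tz":0,"roll":0,"jaw":0},
  {"tx":0,"ty":10,"tz":0,"roll":0,"jaw":0},
  {"tx":0,"ty":0,"tz":0,"roll":0,"jaw":0},
])

```text
time: 2.75
ee_pos: [0.6632, -0.0526, 0.1562]
orientation: [-0.579, -0.4, 0.405, 0.583]
contact_force: [-0.9, 0.3, 0.3]
grip_width: 0.0856
```

```bash
python3 -c "
from h import *
st(DIAL+[0,0,.135],69.4)"
```

```text
t 2.75 tcp [ 0.6632 -0.0526  0.1562] grip 0.0856 F [-0.9  0.3  0.3] T [-0.01 -0.03  0.01]
q [-0.274  0.32   0.159  1.42  -0.002  0.085] toolx yaw 69.4 down [-0.01  0.   -1.  ] tz [-0.94  0.35  0.01] tester frame mm -3.7 3.3
need tx,ty,tz mm [-3.2 21.2 -3.9]
need roll 0.0
```

Request:
step_arm([
  {"tx":-2,"ty":10,"tz":-2,"roll":0,"jaw":0},
  {"tx":-1,"ty":7,"tz":-2,"roll":0,"jaw":0},
  {"tx":0,"ty":3,"tz":0,"roll":0,"jaw":0},
  {"tx":0,"ty":0,"tz":0,"roll":0,"jaw":0},
  {"tx":0,"ty":0,"tz":0,"roll":0,"jaw":0},
])

```text
time: 3.25
ee_pos: [0.6662, -0.0571, 0.1355]
orientation: [-0.58, -0.4, 0.405, 0.583]
contact_force: [1.3, -0.4, -0.1]
grip_width: 0.0855
```

```bash
python3 -c "
from h import *
st(DIAL+[0,0,.135],69.4)
snap('wrist','c_wrist');snap('side','c_side')
im=load('c_side')['img'][120:260,220:360];cv2.imwrite('pics/c_sidez.png',cv2.resize(im,None,fx=4,fy=4)[:,:,::-1])"
```

```text
t 3.25 tcp [ 0.6662 -0.0571  0.1355] grip 0.0855 F [ 1.3 -0.4 -0.1] T [ 0.04 -0.06 -0.01]
q [-0.28   0.334  0.139  1.383 -0.002  0.08 ] toolx yaw 69.4 down [-0.008 -0.    -1.   ] tz [-0.94  0.35  0.01] tester frame mm 0.7 0.1
need tx,ty,tz mm [-0.1  0.6  0.7]
need roll 0.0
```

View pics/c_wrist.png

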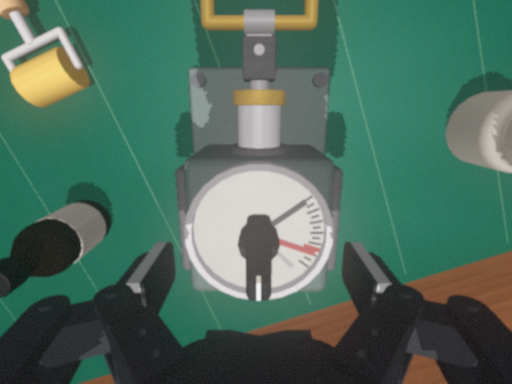

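View pics/c_sidez.png

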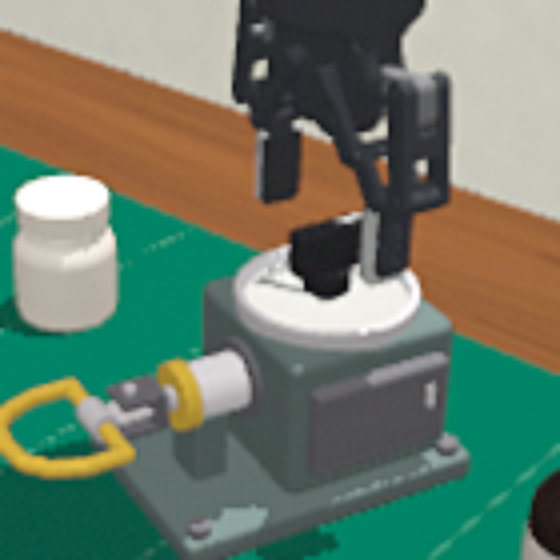

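Request:
step_arm([
  {"tx":0,"ty":0,"tz":0,"roll":0,"jaw":255},
  {"tx":0,"ty":0,"tz":0,"roll":0,"jaw":255},
  {"tx":0,"ty":0,"tz":0,"roll":0,"jaw":255},
  {"tx":0,"ty":0,"tz":0,"roll":0,"jaw":255},
  {"tx":0,"ty":0,"tz":0,"roll":0,"jaw":255},
])

```text
time: 3.85
ee_pos: [0.6669, -0.0572, 0.1369]
orientation: [-0.58, -0.401, 0.405, 0.582]
contact_force: [-0.8, -0.4, 8.4]
grip_width: 0.0126
```

Request:
step_arm([
  {"tx":0,"ty":0,"tz":0,"roll":0,"jaw":255},
  {"tx":0,"ty":0,"tz":0,"roll":0,"jaw":255},
  {"tx":0,"ty":0,"tz":0,"roll":0,"jaw":255},
  {"tx":0,"ty":0,"tz":0,"roll":0,"jaw":255},
  {"tx":0,"ty":0,"tz":0,"roll":0,"jaw":255},
])

```text
time: 4.35
ee_pos: [0.6669, -0.0572, 0.137]
orientation: [-0.58, -0.401, 0.405, 0.582]
contact_force: [-0.6, -1.1, 1.1]
grip_width: 0.0121
```

```bash
python3 -c "
from h import *
st(DIAL+[0,0,.135],69.4)"
```

```text
t 4.35 tcp [ 0.6669 -0.0572  0.137 ] grip 0.0121 F [-0.6 -1.1  1.1] T [0.03 0.02 0.01]
q [-0.279  0.333  0.14   1.384 -0.002  0.08 ] toolx yaw 69.4 down [-0.006 -0.001 -1.   ] tz [-0.94  0.35  0.01] tester frame mm 1.4 0.3
need tx,ty,tz mm [-0.3  2.   1.3]
need roll 0.0
```

Request:
step_arm([
  {"tx":0,"ty":0,"tz":1,"roll":-7,"jaw":255},
  {"tx":0,"ty":0,"tz":0,"roll":-7,"jaw":255},
  {"tx":0,"ty":0,"tz":0,"roll":-7,"jaw":255},
  {"tx":0,"ty":0,"tz":0,"roll":-7,"jaw":255},
  {"tx":0,"ty":0,"tz":0,"roll":-7,"jaw":255},
])

```text
time: 4.85
ee_pos: [0.6668, -0.0577, 0.137]
orientation: [-0.427, -0.562, 0.565, 0.428]
contact_force: [0.6, -0.6, 0.2]
grip_width: 0.012
```

```bash
python3 -c "
from h import *
st(DIAL+[0,0,.136],69.4+70)"
```

```text
t 4.85 tcp [ 0.6668 -0.0577  0.137 ] grip 0.0120 F [ 0.6 -0.6  0.2] T [-0.06  0.04 -0.06]
q [-0.28   0.33   0.137  1.381 -0.003 -0.552] toolx yaw 105.6 down [-0.004 -0.002 -1.   ] tz [-0.96 -0.27  0.  ] tester frame mm 1.5 -0.2
need tx,ty,tz mm [1.1 1.  1. ]
need roll -33.8
```

Request:
step_arm([
  {"tx":0,"ty":0,"tz":0,"roll":-7,"jaw":255},
  {"tx":0,"ty":0,"tz":0,"roll":-7,"jaw":255},
  {"tx":0,"ty":0,"tz":0,"roll":-7,"jaw":255},
  {"tx":0,"ty":0,"tz":0,"roll":-7,"jaw":255},
  {"tx":0,"ty":0,"tz":0,"roll":-3,"jaw":255},
])

```text
time: 5.35
ee_pos: [0.6671, -0.0582, 0.137]
orientation: [-0.252, -0.659, 0.662, 0.254]
contact_force: [-0.3, 0.8, 0.4]
grip_width: 0.0119
```

```bash
python3 -c "
from h import *
st(DIAL+[0,0,.136],69.4+71.6)"
```

```text
t 5.35 tcp [ 0.6671 -0.0582  0.137 ] grip 0.0119 F [-0.3  0.8  0.4] T [-0.05 -0.03 -0.1 ]
q [-0.28   0.33   0.137  1.38  -0.004 -1.118] toolx yaw 138.0 down [-0.004 -0.003 -1.   ] tz [-0.67 -0.74  0.  ] tester frame mm 1.9 -0.5
need tx,ty,tz mm [1.9 1.  0.2]
need roll -3.0
```

Request:
step_arm([
  {"tx":0,"ty":0,"tz":0,"roll":-1.5,"jaw":255},
  {"tx":0,"ty":0,"tz":0,"roll":-1.5,"jaw":255},
  {"tx":0,"ty":0,"tz":0,"roll":-1.5,"jaw":255},
  {"tx":0,"ty":0,"tz":0,"roll":0,"jaw":255},
  {"tx":0,"ty":0,"tz":0,"roll":0,"jaw":255},
])

```text
time: 5.85
ee_pos: [0.6671, -0.0582, 0.137]
orientation: [-0.225, -0.669, 0.671, 0.227]
contact_force: [-0.6, 1.0, 1.2]
grip_width: 0.0124
```

```bash
python3 -c "
from h import *
st(DIAL+[0,0,.136],69.4+71.6)
snap('side','d_side');snap('wrist','d_wrist')
a=load('d_side')['img'][120:260,220:360];a=cv2.resize(a,None,fx=3,fy=3)
b=cv2.resize(load('d_wrist')['img'],(560,420))[:,130:510]
cv2.imwrite('pics/d.png',np.hstack([a,b])[:,:,::-1])"
```

```text
t 5.85 tcp [ 0.6671 -0.0582  0.137 ] grip 0.0124 F [-0.6  1.   1.2] T [ 0.12  0.01 -0.82]
q [-0.28   0.33   0.137  1.38  -0.004 -1.2  ] toolx yaw 142.7 down [-0.004 -0.003 -1.   ] tz [-0.61 -0.8   0.  ] tester frame mm 1.9 -0.6
need tx,ty,tz mm [2. 1. 0.]
need roll 1.7
```

View pics/d.png

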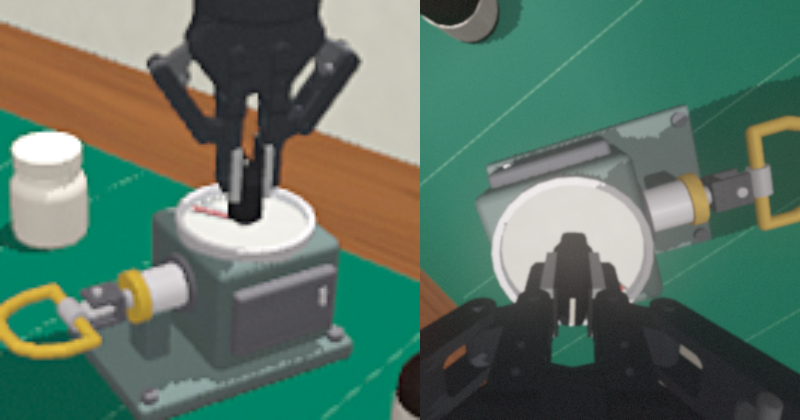

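Request:
step_arm([
  {"tx":0,"ty":0,"tz":0,"roll":0,"jaw":0},
  {"tx":0,"ty":0,"tz":0,"roll":0,"jaw":0},
  {"tx":0,"ty":0,"tz":0,"roll":0,"jaw":0},
  {"tx":0,"ty":0,"tz":0,"roll":0,"jaw":0},
  {"tx":0,"ty":0,"tz":0,"roll":0,"jaw":0},
])

```text
time: 6.45
ee_pos: [0.667, -0.058, 0.1367]
orientation: [-0.224, -0.669, 0.672, 0.226]
contact_force: [0.0, -0.1, -0.2]
grip_width: 0.0829
```

Request:
step_arm([
  {"tx":0,"ty":-10,"tz":0,"roll":0,"jaw":0},
  {"tx":0,"ty":-20,"tz":0,"roll":0,"jaw":0},
  {"tx":0,"ty":-20,"tz":0,"roll":0,"jaw":0},
  {"tx":0,"ty":-20,"tz":0,"roll":-8,"jaw":0},
  {"tx":0,"ty":0,"tz":0,"roll":-8,"jaw":0},
])

```text
time: 6.95
ee_pos: [0.667, -0.0579, 0.2119]
orientation: [-0.126, -0.694, 0.697, 0.129]
contact_force: [0.3, 0.7, 0.1]
grip_width: 0.0851
```

```bash
python3 -c "
from h import *
st(DIAL-EX*.169+[0,0,.064],159.4)
snap('side','e_side');snap('wrist','e_wrist')
a=load('e_side')['img'][120:260,220:360];a=cv2.resize(a,None,fx=3,fy=3)
b=cv2.resize(load('e_wrist')['img'],(560,420))[:,130:510]
cv2.imwrite('pics/e.png',np.hstack([a,b])[:,:,::-1])"
```

```text
t 6.95 tcp [ 0.667  -0.0579  0.2119] grip 0.0851 F [0.3 0.7 0.1] T [-0.02 -0.01  0.02]
q [-0.28   0.32   0.26   1.514 -0.004 -1.488] toolx yaw 159.2 down [-0.004 -0.003 -1.   ] tz [-0.35 -0.93  0.  ] tester frame mm 1.7 -0.3
need tx,ty,tz mm [170.3 148.3  -0.4]
need roll -0.2
```

View pics/e.png

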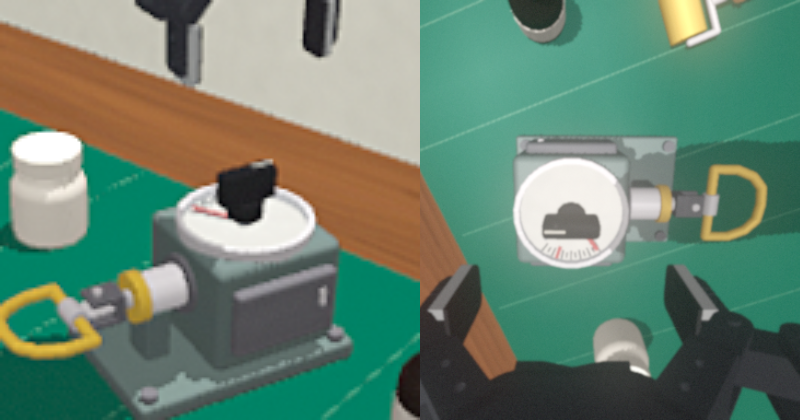

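Request:
step_arm([
  {"tx":36,"ty":0,"tz":0,"roll":0,"jaw":170},
  {"tx":36,"ty":0,"tz":0,"roll":0,"jaw":170},
  {"tx":36,"ty":5,"tz":0,"roll":0,"jaw":170},
  {"tx":36,"ty":15,"tz":0,"roll":0,"jaw":170},
  {"tx":30,"ty":20,"tz":0,"roll":0,"jaw":170},
])

```text
time: 7.55
ee_pos: [0.5009, 0.0061, 0.1669]
orientation: [-0.135, -0.692, 0.695, 0.141]
contact_force: [-0.5, 0.3, -0.0]
grip_width: 0.0286
```

Request:
step_arm([
  {"tx":0,"ty":15,"tz":0,"roll":0,"jaw":170},
  {"tx":0,"ty":10,"tz":0,"roll":0,"jaw":170},
  {"tx":0,"ty":0,"tz":0,"roll":0,"jaw":170},
  {"tx":0,"ty":0,"tz":0,"roll":0,"jaw":170},
  {"tx":0,"ty":0,"tz":0,"roll":0,"jaw":170},
])

```text
time: 8.05
ee_pos: [0.4979, 0.0071, 0.139]
orientation: [-0.138, -0.691, 0.694, 0.146]
contact_force: [0.3, 0.0, 0.4]
grip_width: 0.0283
```

```bash
python3 -c "
from h import *
st(DIAL-EX*.169+[0,0,.064],159.4)
snap('side','f_side');snap('wrist','f_wrist');snap('top','f_top')
a=load('f_side')['img'][90:260,180:350];a=cv2.resize(a,(420,420))
b=cv2.resize(load('f_wrist')['img'],(560,420))[:,130:510]
cv2.imwrite('pics/f.png',np.hstack([a,b])[:,:,::-1])"
```

```text
t 8.05 tcp [0.4979 0.0071 0.139 ] grip 0.0283 F [0.3 0.  0.4] T [-0.05  0.   -0.02]
q [-0.247 -0.184 -0.397  1.37  -0.004 -1.414] toolx yaw 156.9 down [-0.012 -0.001 -1.   ] tz [-0.39 -0.92  0.01] tester frame mm -179.4 1.1
need tx,ty,tz mm [-11.3  74.9   0.1]
need roll -2.5
```

View pics/f.png

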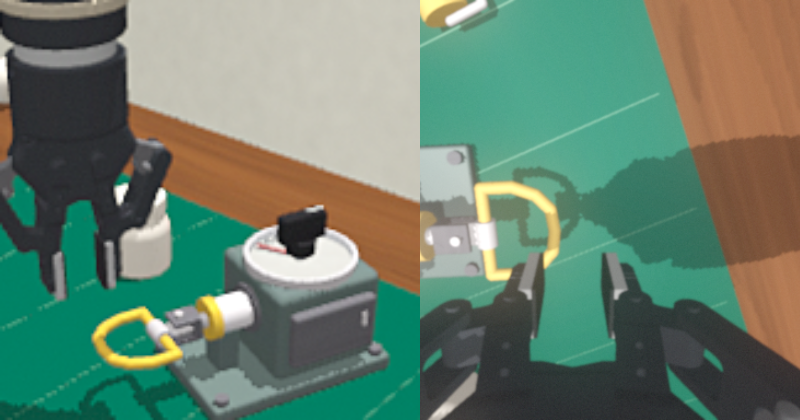

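View pics/f_top.png

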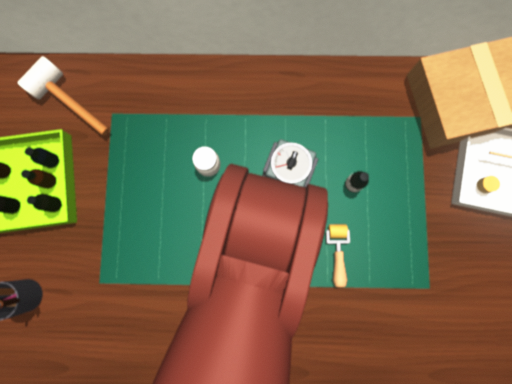

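Run:
```python
from h import *
d=load("f_wrist"); hsv=cv2.cvtColor(d["img"],cv2.COLOR_RGB2HSV)
print(proj(d,DIAL-EX*.169+[0,0,.058]))
y=((hsv[...,0]>12)&(hsv[...,0]<34)&(hsv[...,1]>100)&(hsv[...,2]>110)).astype(np.uint8)
n,l,s,c=cv2.connectedComponentsWithStats(y)
for k in range(1,n):
  if s[k,4]>100:print(k,s[k],c[k])
k=max(range(1,n),key=lambda k:s[k,4] if 150<c[k][1]<270 else 0)
b,a=np.nonzero(l==k); P=np.array([onz(d,u,v,.058) for u,v in zip(a,b)])-DIAL
x=P@EX;yy=P@EY; print("along",x.min()*1e3,x.max()*1e3,"lat",yy.min()*1e3,yy.max()*1e3, np.percentile(x*1e3,[1,5]))
```

```text
[241.65097245 208.63203095]
1 [113   0  49  24 554] [136.64620939  10.37545126]
2 [ 324    0   54  132 1035] [350.39903382  59.57487923]
668 [366 133  19  34 107] [373.64485981 147.87850467]
761 [169 166  78  79 995] [218.62211055 195.63819095]
835 [107 195  13  23 121] [113.85950413 201.94214876]
952 [183 229  20  27 154] [190.90909091 244.12337662]
along -172.19921026075983 -118.38475849602224 lat -33.60893518182301 28.536215378201494 [-171.72797039 -170.69612632]
```

Request:
step_arm([
  {"tx":-8,"ty":0,"tz":0,"roll":-2.5,"jaw":170},
  {"tx":-3,"ty":8,"tz":0,"roll":0,"jaw":170},
  {"tx":0,"ty":10,"tz":0,"roll":0,"jaw":170},
  {"tx":0,"ty":5,"tz":0,"roll":0,"jaw":170},
  {"tx":0,"ty":0,"tz":0,"roll":0,"jaw":170},
])

```text
time: 8.7
ee_pos: [0.5085, 0.0026, 0.1145]
orientation: [-0.123, -0.694, 0.697, 0.131]
contact_force: [0.0, -0.5, 0.5]
grip_width: 0.0286
```

```bash
python3 -c "
from h import *
st(DIAL-EX*.1685+[0,0,.064],159.4)"
```

```text
t 8.70 tcp [0.5085 0.0026 0.1145] grip 0.0286 F [ 0.  -0.5  0.5] T [ 0.   -0.01  0.01]
q [-0.25  -0.139 -0.401  1.32  -0.004 -1.459] toolx yaw 159.3 down [-0.012 -0.001 -1.   ] tz [-0.35 -0.94  0.01] tester frame mm -168.0 0.6
need tx,ty,tz mm [-0.  50.5  0.3]
need roll -0.1
```

Request:
step_arm([
  {"tx":0,"ty":12,"tz":0,"roll":0,"jaw":170},
  {"tx":0,"ty":14,"tz":0,"roll":0,"jaw":170},
  {"tx":0,"ty":12,"tz":0,"roll":0,"jaw":170},
  {"tx":0,"ty":8,"tz":0,"roll":0,"jaw":170},
  {"tx":0,"ty":0,"tz":0,"roll":0,"jaw":170},
])

```text
time: 9.2
ee_pos: [0.5066, 0.0031, 0.0632]
orientation: [-0.123, -0.694, 0.697, 0.132]
contact_force: [-1.3, 0.6, 0.4]
grip_width: 0.0283
```

```bash
python3 -c "
from h import *
st(DIAL-EX*.1685+[0,0,.064],159.4)
snap('side','g_side');snap('wrist','g_wrist')
a=load('g_side')['img'][120:290,180:350];a=cv2.resize(a,(420,420))
b=cv2.resize(load('g_wrist')['img'],(560,420))[:,130:510]
cv2.imwrite('pics/g.png',np.hstack([a,b])[:,:,::-1])"
```

```text
t 9.20 tcp [0.5066 0.0031 0.0632] grip 0.0283 F [-1.3  0.6  0.4] T [ 0.05 -0.01  0.04]
q [-0.25  -0.106 -0.466  1.224 -0.004 -1.459] toolx yaw 159.2 down [-0.014 -0.001 -1.   ] tz [-0.35 -0.94  0.01] tester frame mm -169.9 0.3
need tx,ty,tz mm [-1.4 -0.8  0.3]
need roll -0.2
```

View pics/g.png

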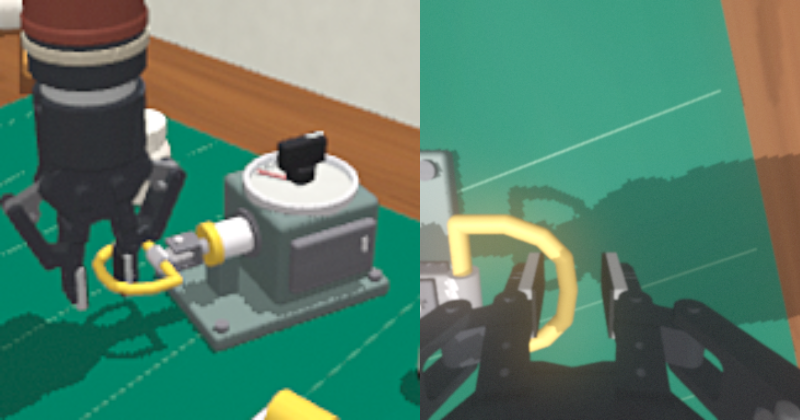

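Request:
step_arm([
  {"tx":-1,"ty":0,"tz":0,"roll":0,"jaw":255},
  {"tx":0,"ty":0,"tz":0,"roll":0,"jaw":255},
  {"tx":0,"ty":0,"tz":0,"roll":0,"jaw":255},
  {"tx":0,"ty":0,"tz":0,"roll":0,"jaw":255},
  {"tx":0,"ty":0,"tz":0,"roll":0,"jaw":255},
], grip_force=60)

```text
time: 9.8
ee_pos: [0.5091, 0.0022, 0.0654]
orientation: [-0.124, -0.694, 0.697, 0.131]
contact_force: [0.4, -1.5, -3.8]
grip_width: 0.0062
```

```bash
python3 -c "
from h import *
st(DIAL-EX*.1685+[0,0,.064],159.4)
snap('side','h_side');snap('wrist','h_wrist')
a=load('h_side')['img'][120:290,180:350];a=cv2.resize(a,(420,420))
b=cv2.resize(load('h_wrist')['img'],(560,420))[:,130:510]
cv2.imwrite('pics/h.png',np.hstack([a,b])[:,:,::-1])"
```

```text
t 9.80 tcp [0.5091 0.0022 0.0654] grip 0.0062 F [ 0.4 -1.5 -3.8] T [ 0.   -0.17 -0.02]
q [-0.251 -0.104 -0.46   1.225 -0.004 -1.459] toolx yaw 159.2 down [-0.011 -0.002 -1.   ] tz [-0.35 -0.94  0.01] tester frame mm -167.2 0.4
need tx,ty,tz mm [1.3 1.4 0.4]
need roll -0.2
```

View pics/h.png

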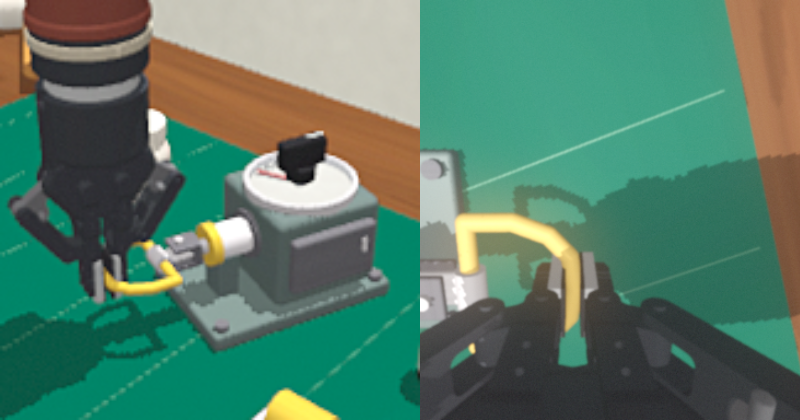

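Request:
step_arm([
  {"tx":8,"ty":0,"tz":0,"roll":0,"jaw":255},
  {"tx":8,"ty":0,"tz":0,"roll":0,"jaw":255},
  {"tx":8,"ty":0,"tz":0,"roll":0,"jaw":255},
  {"tx":6,"ty":0,"tz":0,"roll":0,"jaw":255},
  {"tx":0,"ty":0,"tz":0,"roll":0,"jaw":255},
])

```text
time: 10.4
ee_pos: [0.486, 0.011, 0.0656]
orientation: [-0.129, -0.694, 0.697, 0.127]
contact_force: [9.5, -1.5, -11.5]
grip_width: 0.0061
```

```bash
python3 -c "
from h import *
st(DIAL-EX*(.1672+.045)+[0,0.000,.0654]+EY*.0004,159.4)
snap('side','i_side');snap('wrist','i_wrist')
a=load('i_side')['img'][150:270,200:320];a=cv2.resize(a,(420,420),interpolation=cv2.INTER_CUBIC)
b=cv2.resize(load('i_wrist')['img'],(560,420))[:,:380]
cv2.imwrite('pics/i.png',np.hstack([a,b])[:,:,::-1])"
```

```text
t 10.40 tcp [0.486  0.011  0.0656] grip 0.0061 F [  9.5  -1.5 -11.5] T [-0.43 -1.71 -0.02]
q [-0.245 -0.197 -0.544  1.22  -0.005 -1.451] toolx yaw 159.2 down [ 0.003 -0.006 -1.   ] tz [-0.36 -0.93  0.  ] tester frame mm -192.0 0.5
need tx,ty,tz mm [20.2  0.1  0.1]
need roll -0.2
```

View pics/i.png

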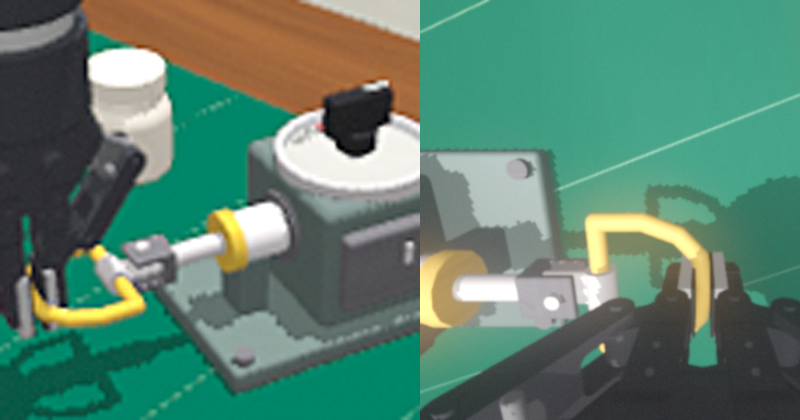

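Request:
step_arm([
  {"tx":6,"ty":0.5,"tz":0,"roll":0,"jaw":255},
  {"tx":5,"ty":0.5,"tz":0,"roll":0,"jaw":255},
  {"tx":4,"ty":0,"tz":0,"roll":0,"jaw":255},
  {"tx":0,"ty":0,"tz":0,"roll":0,"jaw":255},
  {"tx":0,"ty":0,"tz":0,"roll":0,"jaw":255},
])

```text
time: 11.0
ee_pos: [0.4799, 0.0132, 0.0656]
orientation: [-0.137, -0.693, 0.698, 0.12]
contact_force: [9.6, -2.3, -12.1]
grip_width: 0.0058
```

```bash
python3 -c "
from h import *
st(DIAL-EX*(.1672+.045)+[0,0.000,.0654]+EY*.0004,159.4)
snap('side','j_side');snap('wrist','j_wrist')
a=load('j_side')['img'][150:270,200:320];a=cv2.resize(a,(420,420),interpolation=cv2.INTER_CUBIC)
b=cv2.resize(load('j_wrist')['img'],(560,420))[:,:380]
cv2.imwrite('pics/j.png',np.hstack([a,b])[:,:,::-1])"
```

```text
t 11.00 tcp [0.4799 0.0132 0.0656] grip 0.0058 F [  9.6  -2.3 -12.1] T [-0.45 -1.83  0.05]
q [-0.242 -0.244 -0.584  1.206 -0.006 -1.448] toolx yaw 159.0 down [ 0.022 -0.011 -1.   ] tz [-0.36 -0.93  0.  ] tester frame mm -198.5 0.4
need tx,ty,tz mm [13.7 -0.2  0.1]
need roll -0.4
```

View pics/j.png

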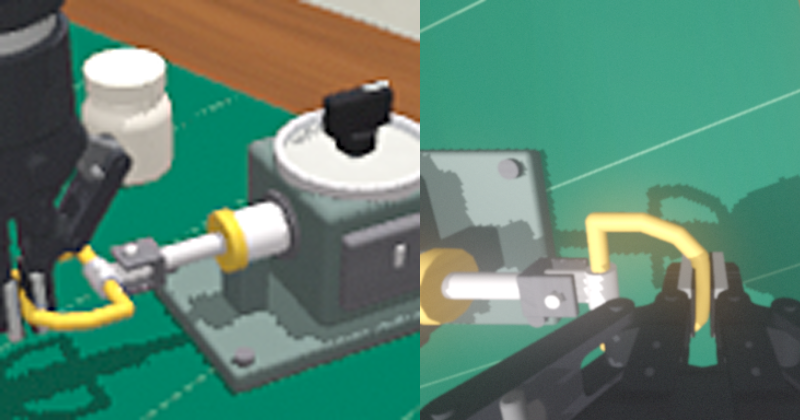

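Request:
step_arm([
  {"tx":5,"ty":1,"tz":0,"roll":0,"jaw":255},
  {"tx":4,"ty":1,"tz":0,"roll":0,"jaw":255},
  {"tx":3,"ty":0.5,"tz":0,"roll":0,"jaw":255},
  {"tx":2,"ty":0.5,"tz":0,"roll":0,"jaw":255},
  {"tx":2,"ty":0.5,"tz":0,"roll":0,"jaw":255},
])

```text
time: 11.6
ee_pos: [0.4755, 0.0149, 0.0655]
orientation: [-0.147, -0.691, 0.698, 0.112]
contact_force: [12.0, -3.9, -10.8]
grip_width: 0.0063
```

```bash
cat > look.py <<'E'
from h import *; import sys
n=sys.argv[1]
st(DIAL-EX*(.1672+.045)+[0,0.000,.0654]+EY*.0004,159.4)
snap('side',n+'_side');snap('wrist',n+'_wrist')
a=load(n+'_side')['img'][150:270,200:320];a=cv2.resize(a,(420,420),interpolation=cv2.INTER_CUBIC)
b=cv2.resize(load(n+'_wrist')['img'],(560,420))[:,:380]
cv2.imwrite(f'pics/{n}.png',np.hstack([a,b])[:,:,::-1])
st(DIAL-EX*(.1672+.045)+[0,0.000,.0654]+EY*.0004,159.4)
E
python3 look.py k
```

```text
t 11.60 tcp [0.4755 0.0149 0.0655] grip 0.0063 F [ 12.   -3.9 -10.8] T [-0.58 -2.02  0.09]
q [-0.24  -0.293 -0.626  1.188 -0.007 -1.443] toolx yaw 158.9 down [ 0.047 -0.019 -0.999] tz [-0.36 -0.93  0.  ] tester frame mm -203.1 0.4
need tx,ty,tz mm [ 9.1 -0.3  0.1]
need roll -0.5
t 11.70 tcp [0.4755 0.0149 0.0655] grip 0.0063 F [ 11.5  -3.2 -11.1] T [-0.64 -2.    0.02]
q [-0.24  -0.293 -0.627  1.188 -0.007 -1.443] toolx yaw 158.9 down [ 0.047 -0.019 -0.999] tz [-0.36 -0.93  0.  ] tester frame mm -203.1 0.4
need tx,ty,tz mm [ 9.1 -0.3  0.1]
need roll -0.5
```

View pics/k.png

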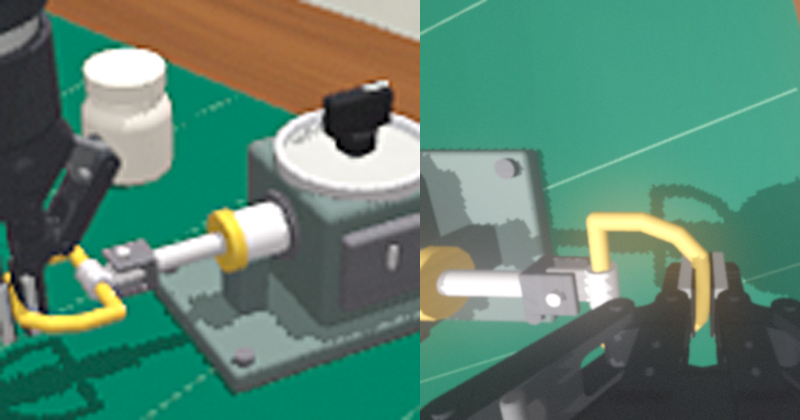

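Request:
step_arm([
  {"tx":5,"ty":1,"tz":0,"roll":-0.3,"jaw":255},
  {"tx":4,"ty":1,"tz":0,"roll":0,"jaw":255},
  {"tx":4,"ty":1,"tz":0,"roll":0,"jaw":255},
  {"tx":3,"ty":1,"tz":0,"roll":0,"jaw":255},
  {"tx":3,"ty":1,"tz":0,"roll":0,"jaw":255},
])

```text
time: 12.2
ee_pos: [0.4704, 0.0168, 0.0655]
orientation: [-0.157, -0.69, 0.7, 0.1]
contact_force: [13.2, -5.0, -8.1]
grip_width: 0.0062
```

```bash
python3 look.py l
```

```text
t 12.20 tcp [0.4704 0.0168 0.0655] grip 0.0062 F [13.2 -5.  -8.1] T [-0.73 -2.07  0.07]
q [-0.237 -0.354 -0.676  1.168 -0.01  -1.443] toolx yaw 159.1 down [ 0.076 -0.028 -0.997] tz [-0.36 -0.93 -0.  ] tester frame mm -208.6 0.4
need tx,ty,tz mm [ 3.6 -0.2  0. ]
need roll -0.3
t 12.30 tcp [0.4703 0.0169 0.0655] grip 0.0064 F [12.2 -4.3 -7.8] T [-0.73 -2.1   0.02]
q [-0.237 -0.354 -0.676  1.168 -0.01  -1.443] toolx yaw 159.1 down [ 0.076 -0.028 -0.997] tz [-0.36 -0.93 -0.  ] tester frame mm -208.7 0.4
need tx,ty,tz mm [ 3.4 -0.2  0.1]
need roll -0.3
```

View pics/l.png

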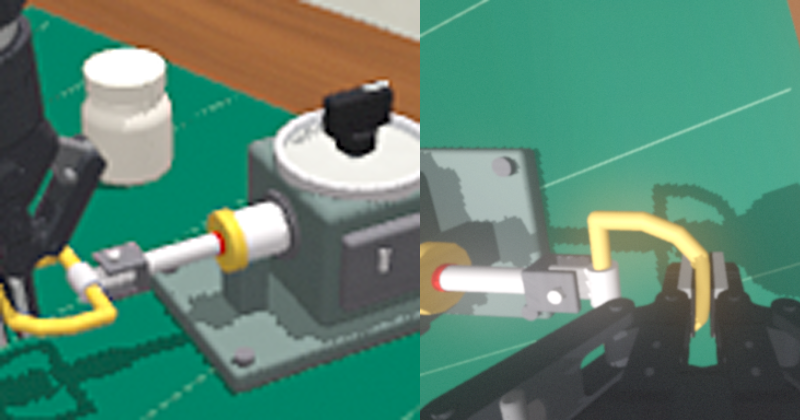

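```bash
cat > red.py <<'E'
from h import *; import sys
n=sys.argv[1]
MOUTH=DIAL-EX*.085+[0,0,.058]
for c in ['side','wrist']:
    d=load(f'{n}_{c}'); h=cv2.cvtColor(d["img"],cv2.COLOR_RGB2HSV)
    r=(((h[...,0]<8)|(h[...,0]>172))&(h[...,1]>130)&(h[...,2]>90))
    m=proj(d,MOUTH); yy,xx=np.nonzero(r); k=np.hypot(xx-m[0],yy-m[1])<30; xx,yy=xx[k],yy[k]
    # pixel axis scale: 10 mm along -x at the rod axis / rod top
    ax=(proj(d,MOUTH-EX*.01)-m); L=np.linalg.norm(ax); ax/=L
    s=((np.c_[xx,yy]-m)@ax)/L*10
    print(c,'mouth px',m.round(1),'px/mm %.2f'%(L/10),'red n',len(s),'along -x mm (centre line plane)',np.percentile(s,[2,50,98]).round(1) if len(s) else '')
    x0,y0=(int(v)-40 for v in m); x0,y0=max(x0,0),max(y0,0)
    cv2.imwrite(f'pics/{n}_{c}_z.png',cv2.resize(d["img"][y0:y0+60,x0:x0+80],None,fx=7,fy=7,interpolation=cv2.INTER_CUBIC)[:,:,::-1])
E
python3 red.py l
```

```text
side mouth px [261.2 219.3] px/mm 0.49 red n 6 along -x mm (centre line plane) [-4.2 -3.  -1.6]
wrist mouth px [ 24.1 250.9] px/mm 1.77 red n 144 along -x mm (centre line plane) [-7.3 -5.  -1.8]
```

```bash
python3 -c "
import cv2,numpy as np
a=cv2.imread('pics/l_side_z.png');b=cv2.imread('pics/l_wrist_z.png');h=min(a.shape[0],b.shape[0])
o=np.hstack([a[:h],b[:h]]);cv2.imwrite('pics/lz.png',cv2.resize(o,(800,int(800*o.shape[0]/o.shape[1]))))"
```

```text
(no output)
```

View pics/lz.png

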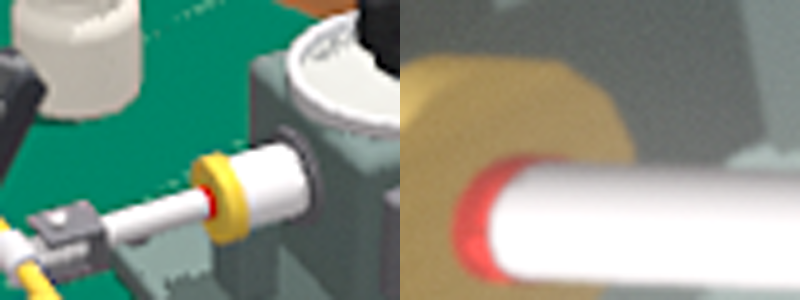

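Request:
step_arm([
  {"tx":4,"ty":1,"tz":0,"roll":-0.2,"jaw":255},
  {"tx":4,"ty":1,"tz":0,"roll":0,"jaw":255},
  {"tx":3,"ty":1,"tz":0,"roll":0,"jaw":255},
  {"tx":3,"ty":1,"tz":0,"roll":0,"jaw":255},
  {"tx":3,"ty":1,"tz":0,"roll":0,"jaw":255},
])

```text
time: 12.8
ee_pos: [0.4677, 0.0178, 0.0659]
orientation: [-0.167, -0.688, 0.701, 0.089]
contact_force: [13.3, -4.8, -9.2]
grip_width: 0.006
```

```bash
cat >> red.py <<'E'
a=cv2.imread(f'pics/{n}_side_z.png');b=cv2.imread(f'pics/{n}_wrist_z.png');h=min(a.shape[0],b.shape[0])
o=np.hstack([a[:h],b[:h]]);cv2.imwrite(f'pics/{n}z.png',cv2.resize(o,(800,int(800*o.shape[0]/o.shape[1]))))
E
python3 look.py m; python3 red.py m
```

```text
t 12.80 tcp [0.4677 0.0178 0.0659] grip 0.0060 F [13.3 -4.8 -9.2] T [-0.81 -2.21 -0.04]
q [-0.235 -0.409 -0.72   1.147 -0.012 -1.442] toolx yaw 159.1 down [ 0.106 -0.038 -0.994] tz [-0.36 -0.93 -0.  ] tester frame mm -211.5 0.4
need tx,ty,tz mm [ 0.8  0.4 -0. ]
need roll -0.3
t 12.90 tcp [0.4676 0.0178 0.0659] grip 0.0055 F [13.5 -4.8 -7. ] T [-0.87 -2.17  0.01]
q [-0.235 -0.409 -0.72   1.147 -0.013 -1.442] toolx yaw 159.1 down [ 0.106 -0.038 -0.994] tz [-0.36 -0.93 -0.  ] tester frame mm -211.6 0.3
need tx,ty,tz mm [ 0.7  0.4 -0.1]
need roll -0.3
side mouth px [261.2 219.3] px/mm 0.49 red n 14 along -x mm (centre line plane) [-4.1 -1.6  0.2]
wrist mouth px [ 27.  246.7] px/mm 1.68 red n 242 along -x mm (centre line plane) [-7.5 -3.7  0.6]
```

View pics/mz.png

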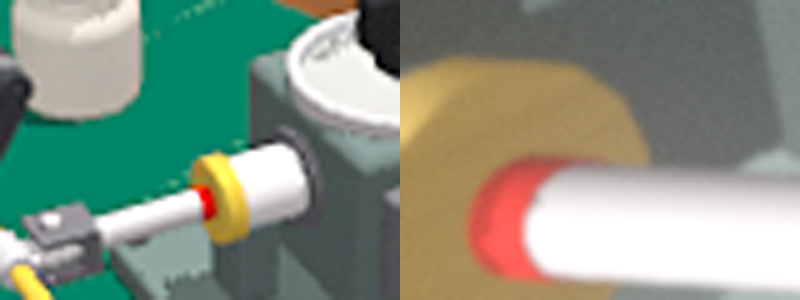

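Request:
step_arm([
  {"tx":4,"ty":1,"tz":0,"roll":-0.2,"jaw":255},
  {"tx":3,"ty":1,"tz":0,"roll":0,"jaw":255},
  {"tx":3,"ty":1,"tz":0,"roll":0,"jaw":255},
  {"tx":3,"ty":1,"tz":0,"roll":0,"jaw":255},
  {"tx":3,"ty":1,"tz":0,"roll":0,"jaw":255},
])

```text
time: 13.4
ee_pos: [0.4659, 0.0184, 0.0659]
orientation: [-0.178, -0.686, 0.702, 0.077]
contact_force: [13.8, -4.5, -8.7]
grip_width: 0.0058
```

```bash
python3 look.py n; python3 red.py n
```

```text
t 13.40 tcp [0.4659 0.0184 0.0659] grip 0.0058 F [13.8 -4.5 -8.7] T [-0.8  -2.2   0.02]
q [-0.233 -0.461 -0.762  1.126 -0.015 -1.44 ] toolx yaw 159.1 down [ 0.136 -0.048 -0.99 ] tz [-0.36 -0.93 -0.  ] tester frame mm -213.4 0.3
need tx,ty,tz mm [-1.1  0.6 -0.1]
need roll -0.3
t 13.50 tcp [0.4658 0.0184 0.0659] grip 0.0060 F [13.3 -4.4 -8.8] T [-0.78 -2.19 -0.04]
q [-0.233 -0.461 -0.762  1.126 -0.015 -1.44 ] toolx yaw 159.1 down [ 0.136 -0.048 -0.99 ] tz [-0.36 -0.93 -0.  ] tester frame mm -213.5 0.3
need tx,ty,tz mm [-1.2  0.6 -0.1]
need roll -0.3
side mouth px [261.2 219.3] px/mm 0.49 red n 18 along -x mm (centre line plane) [-3.5 -0.4  2.7]
wrist mouth px [ 30.8 243. ] px/mm 1.59 red n 281 along -x mm (centre line plane) [-7.7 -3.   1.7]
```

View pics/nz.png

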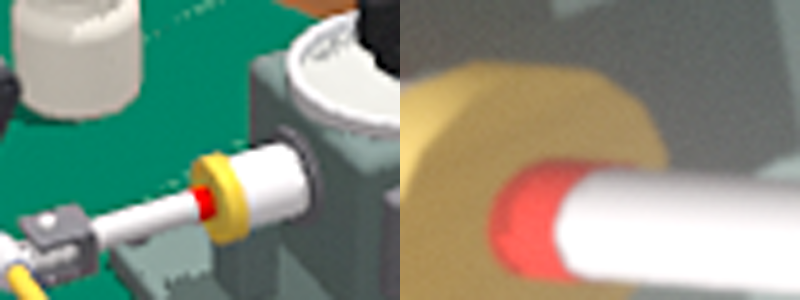

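Request:
step_arm([
  {"tx":3,"ty":1,"tz":0,"roll":-0.2,"jaw":255},
  {"tx":3,"ty":1,"tz":0,"roll":0,"jaw":255},
  {"tx":3,"ty":1,"tz":0,"roll":0,"jaw":255},
  {"tx":3,"ty":1,"tz":0,"roll":0,"jaw":255},
  {"tx":3,"ty":1,"tz":0,"roll":0,"jaw":255},
])

```text
time: 14.0
ee_pos: [0.4649, 0.0187, 0.0658]
orientation: [-0.189, -0.683, 0.702, 0.066]
contact_force: [14.0, -3.0, -7.3]
grip_width: 0.0061
```

```bash
python3 look.py o; python3 red.py o; python3 -c "
from h import *
snap('top','o_top')"
```

```text
t 14.00 tcp [0.4649 0.0187 0.0658] grip 0.0061 F [14.  -3.  -7.3] T [-0.74 -2.11  0.  ]
q [-0.231 -0.511 -0.801  1.105 -0.018 -1.439] toolx yaw 159.1 down [ 0.165 -0.057 -0.985] tz [-0.36 -0.93 -0.01] tester frame mm -214.4 0.3
need tx,ty,tz mm [-2.1  0.8 -0.1]
need roll -0.3
t 14.10 tcp [0.4648 0.0188 0.0658] grip 0.0057 F [14.4 -3.6 -7. ] T [-0.77 -2.06 -0.01]
q [-0.231 -0.511 -0.801  1.106 -0.018 -1.439] toolx yaw 159.1 down [ 0.165 -0.058 -0.985] tz [-0.36 -0.93 -0.01] tester frame mm -214.5 0.3
need tx,ty,tz mm [-2.2  0.8 -0.1]
need roll -0.3
side mouth px [261.2 219.3] px/mm 0.49 red n 20 along -x mm (centre line plane) [-3.4 -0.1  2.9]
wrist mouth px [ 36.  239.6] px/mm 1.51 red n 252 along -x mm (centre line plane) [-6.9 -2.4  2.2]
```

View pics/oz.png

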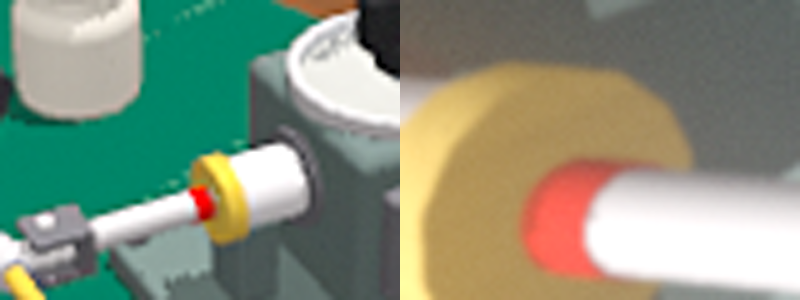

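View pics/o.png

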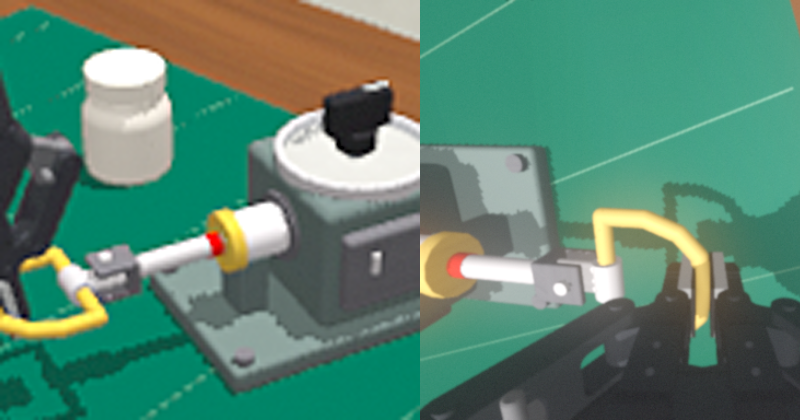

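View pics/o_side.png

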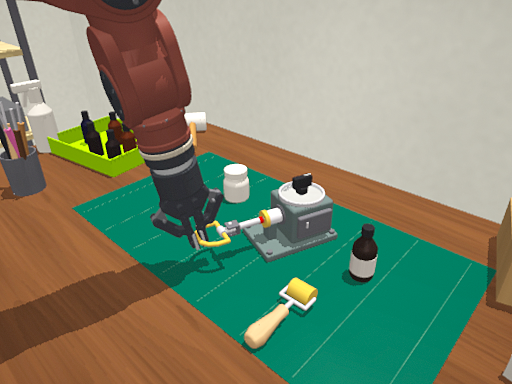

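```bash
python3 -c "
from h import *
st()
from station import order
print(order.hand_in())
st()"
```

```text
t 14.15 tcp [0.4648 0.0188 0.0658] grip 0.0061 F [12.8 -4.8 -8.4] T [-0.73 -2.03 -0.01]
q [-0.231 -0.511 -0.801  1.106 -0.018 -1.439] toolx yaw 159.1 down [ 0.165 -0.057 -0.985] tz [-0.36 -0.93 -0.01] tester frame mm -214.5 0.3
the job is handed in; nothing more can be done
None
the job is handed in; nothing more can be done
```

I reset the drag hand first, then pulled the ring until the red band was just clear of the barrel mouth. I handed the job in at 14.15 s with the ring still gripped.

- **Reset:** I pinched the knob's wing and twisted it anticlockwise until it hit the stop, about 1.25 rad with the wrist torque jumping to 0.8 N m. When I let go, the knob sprang back, and the pictures showed the red hand swept to the zero end.
- **Pull:** I gripped the bow at 60 N with one finger inside the ring and one outside, then drew it straight out.
- **Final position:** The tool position corrected for tilt put the rod at about 45.7 mm. The red band measured 8.3 mm against its nominal 8 mm, which fits a band fully out. My uncertainty is roughly ±0.5 mm.
- **Steadiness:** The tool position moved no more than 0.1 mm over the last 0.15 s, and the pull force was about 14 N.
- **Bystanders:** The bottle, jar and roller looked unmoved in the last side picture; I did not measure them.

**What was off:**
- **Gripper tilt:** The gripper tilted about 10° under the spring load as the arm gave a little on each row. The tool's own travel of 47.2 mm therefore overstates the pull until that tilt is taken out.
- **Dial not checked:** I did not read the black hand against the dial's red tick, because the camera resolution was too coarse.

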